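Press a glued wooden ornament in the bench press

TASK

Slide the tray with the glued wooden ornament along the table into the mouth of the small bench press, fully home against its back stop, without lifting the tray and keeping your hand clear of the press head above it. Then push the press lever down to its second notch, not as far as the third, and take your hand off it so that the ratchet holds the press shut on the ornament for about a second. Finally press the release button so that the lever springs all the way back up, leave the tray where it is under the press, and do not disturb the other things on the table.

Things in the scene. Friction and masses are not known exactly. Their poses are not given: they have to be found in the camera images.
- foot_axis (a point): Frame of the bench press (grey metal, fixed to the table): the point on the table straight below its round pressing foot. x points from the open mouth to the back, z up, y to the left when looking in at the mouth. (x, y, z) in mm after the word 'press' below are in this frame. The tray goes in along +x. Column: x 60..110, y +-35.
- back_stop (a point): Top edge, middle, of the 14 mm high bar that stops the tray: press (50, 0, 14). Before it two side guides, 14 high, with inner faces at y +-53 from x -15 to 60; in front of that they flare out to about y +-75 at x -52.
- tray: Low loose plywood tray, 0.25 to 0.5 kg, slides with 2 to 7 N. Origin on its underside below the centre of the wooden ornament fixed in it (80 mm slice, 60 mm disc on it, top at 24 mm); x points to the end that goes in first. Spans x -110..50, y +-50; rims 18 high, near end board 22 high. Home: origin on foot_axis; the near end is then 80 mm outside the head, so push it by that board.
- head: Fixed beam over the mouth, not to be struck: press x -30..110, y +-30, z 75..115. Its frame is that of foot_axis.
- foot: Dark steel pressing disc, 50 mm across, under the head. Underside 42 mm above the table with the lever up; it comes down 45 mm per rad of lever and is sprung, so it meets the ornament at about 0.4 rad and presses with some 5 N at the second notch. Its frame is that of foot_axis, lowered as it goes down.
- lever (a joint): Lever angle, rad: 0 fully up (its spring brings it there), growing as it is pushed down; end stop 1.0. A ratchet holds it at 0.30, 0.60 and 0.90 (first, second, third notch). It must be pushed about 0.04 past a notch to catch; let go, it drops back to the last notch passed. Once caught it cannot be raised without the button.
- lever_hinge (a point): Hinge of the lever, press (75, -42, 140), axis along press y, in a dark round hub with three ratchet pins. The arm is 150 mm from hinge to grip and leans to the back (+x): 0.9 rad above level at joint 0, 0.3 rad above level at the second notch.
- lever_grip (a point): Centre of the black round cross bar at the lever's end, 20 mm thick, 64 mm long, along press y; push it down from above, 6 to 12 N. It moves with the lever on a 150 mm arc about the hinge, in the plane press y -42.
- button_top (a point): Centre of the top of the release button, a round steel cap 26 mm across, on the lever's side of the head at press (-12, -53, 165). Press it straight down; it springs back.
- button (a joint): Travel of the release button, m: 0 up, 0.008 fully down. From about 0.003 the ratchet begins to slip, from 0.006 it lets go for good and the lever springs up in about half a second. About 3 N starts it, 5 to 6 N takes it fully down. It also dips by itself as the lever passes a notch.
- mug: White mug, 74 mm across, 85 high; bystander, origin under its centre.
- bead_jar: Pale jar with a grey lid, 72 mm across, 85 high; bystander, origin under its centre.
- bowl: White bowl, 100 mm across, 45 high; bystander, origin under its centre.
- pine_cone: Standing pine cone, 56 mm across, 82 high; bystander, origin under its centre.
- wood_slice: Loose round slice of wood, 76 mm across, 14 high; bystander, origin under its centre.
- spool: Standing wooden spool, 48 mm across, 53 high; bystander, origin under its centre.
- glue_bottle: White glue bottle, 48 mm across, 120 high; bystander, origin under its centre.
Things that resemble listed ones, but are neither listed nor needed, are in the scene too. Of the things that look like the tray, take the one that is farthest from the robot's base at the start.

How it is judged:
By the outcome, as a careful person would: the job done as asked, in the order asked, and still so for the second after the job is handed in, with the robot touching nothing.
It also fails if it takes over 66 s, if anything falls off the work surface, if the arm or the gripper's body presses on something with over 40 N, if the wrist force passes 120 N, or if a joint passes its speed limit or range.

ROBOT

A 6-joint arm with a two-finger parallel gripper is mounted at the origin on the work surface. World frame = base frame: x ahead of the robot, y to its left, z up, the work surface at z = 0. Lengths are in mm, angles in rad, forces in N, time in s.
With the tool pointing down it reaches from about 300 to 850 mm from the base axis. Payload 5.4 kg.
Tool frame: the origin (TCP) lies midway between the tips of the shut fingers; the grasp point (between the pads) lies 19 mm behind it; z points along the fingers, y is the line along which they close (so a half turn about z gives the same grasp; the last joint's range is limited). The gripper opens to 85 mm and grips with 20 to 120 N. Pads are 22 mm wide; open, the fingers measure 114 mm over their backs; the gripper's body (76 mm by 85 mm) begins 54 mm behind the grasp point. The pads swing forward as they close: fully open they stand 13 mm farther back than shut.
Start: joints at [-1.327, 0.158, 1.597, -0, 1.386, -0.21], TCP at [252.046, -516.797, 231.299] pointing down, gripper open.
Joint ranges: [-2.91, 2.91], [-0.94, 2.29], [0.18, 2.7], [-1.29, 4.43], [0.17, 2.64], [-3, 3]. Speed limits (rad/s): [2.57, 2.57, 3.14, 3.14, 3.14, 3.14].

INTERFACE

Orientations are given as a unit quaternion [w, x, y, z].
In Python, from plant import arm, capture, finish_job gives the robot as it stands.
- The arm moves only by the tool drive_tool, never from a script. Its argument "rows" is a list that holds one entry, the list of rows, each a list of 7 numbers: the shift along the tool's x, y, z in m, then the turn, a rotation vector about the tool's x, y, z in degrees, then the closure, from 0 (fully open) to 1 (shut). A call has 1 to 5 rows; each row is the pose to reach, as a shift and turn from the pose commanded when the call began, along the tool's axes at that moment; what a row does not reach only later rows make up. A row lasts 1/10 s, in which the tool goes at most 50 mm and 8.59 degrees, less where a joint would pass 70% of its speed; a pose out of reach is approached as far as the arm can. A call with a gripper value outside its range is refused whole. The fingers move at their own pace and stop on an object; "grip_force" is the grip in N (left out, the last holds). Time passes only in rows, so rows that repeat a pose let the fingers close. It gives the time, the measured TCP pose, the force, the opening and the grip force at its end, in the units of the state.
- arm.get_state(): the state, without advancing time (a new reading comes with each control period).
- capture(name): name is "scene" or "top"; returns a dict with "img" (384x512x3 uint8, red, green, blue), "K" (3x3 intrinsics, pixels), "origin" and "orientation" of the camera in the world. Camera axes: x right, y down, z forward; pixel columns grow to the right and rows downward; lengths in mm; the calibration is good to about 2 mm. A picture is of the moment at which its call begins. There is no depth.
- finish_job(): hands the job in; it is judged then, once.
The state is a dict: "time": time; "joint_pos": joint angles; "joint_velocities": joint speeds; "effort": joint torques, N m; "position": TCP position; "tcp_rot": TCP orientation; "contact_force": force on the tool from outside, world axes, zero at the start; "ft_torque": the same for the moment, N m; "gripper_width": finger opening in mm; "grip_force": force on a finger pad.
Only numpy, scipy, OpenCV 4.12 (cv2) and the standard library are available. Lean on these libraries where they do the work, as an engineer would, in place of code of your own. Each camera call takes 0.05 s, during which the arm holds its last target. There are 200 camera calls.

## Working session

There is one attempt and no reset: what is moved stays moved. The work goes in short steps, Python scripts to look and compute and a tool call to move; the robot and the scene stay as the last step left them, time stands still between calls to the robot, and variables do not carry over. Pictures are saved under pics/ and viewed, at most 10 in all, crops included, and the job is handed in when it is done.

Besides the shell and the picture viewer there is one more tool, called after "Emit:" by a JSON object that holds its "api" and its "payload". drive_tool: Moves the arm, as the interface text tells. Its arguments: {"type":"object","properties":{"rows":{"type":"array","items":{"type":"array","items":{"type":"array","items":{"type":"number"}}}},"grip_force":{"type":"number"}},"required":["rows"]}

```bash
mkdir -p pics; ls
python3 - <<'E'
from plant import arm,capture
import cv2,numpy as np
for n in("scene","top"):
    c=capture(n); cv2.imwrite(f"pics/{n}0.png",cv2.resize(c["img"][:,:,::-1],(800,600),interpolation=cv2.INTER_CUBIC)); np.savez(f"{n}0.npz",**c)
    print(n,c["K"],c["origin"],c["orientation"])
print(arm.get_state())
E
```

```text
pics
scene [[458.40399957   0.         254.29726277]
 [  0.         458.40399957 194.89679752]
 [  0.           0.           1.        ]] [1143.41489813 -271.67620252 1258.22546776] [-0.23399904  0.80213984  0.52502415 -0.16175837]
top [[383.10136074   0.         252.78370182]
 [  0.         383.10136074 192.17407863]
 [  0.           0.           1.        ]] [ 263.40871832   10.21009867 1486.09335577] [ 0.05631049 -0.69756574  0.71235224 -0.05277745]
{'time': 0.1, 'joint_pos': array([-1.32713839e+00,  1.59027320e-01,  1.59808490e+00, -3.75378118e-05,
        1.38618797e+00, -2.10128400e-01]), 'joint_velocities': array([ 0.00115094, -0.0010584 , -0.00378206, -0.00158443, -0.00031231,
        0.00114305]), 'effort': array([ 6.31109356e-05, -3.96989000e+01, -3.32337427e+01, -2.14142879e-04,
        4.18281154e-03,  7.90277795e-06]), 'position': array([ 251.88855858, -516.30013576,  230.40287085]), 'tcp_rot': array([-8.53339245e-04,  9.74368848e-01,  2.24954703e-01, -3.27570103e-05]), 'contact_force': array([-1.05450692,  0.16513074,  0.79504005]), 'ft_torque': array([ 0.00218152, -0.01746003, -0.0085228 ]), 'grip_force': 0.0, 'gripper_width': 85.50058767839576}
```

View pics/top0.png

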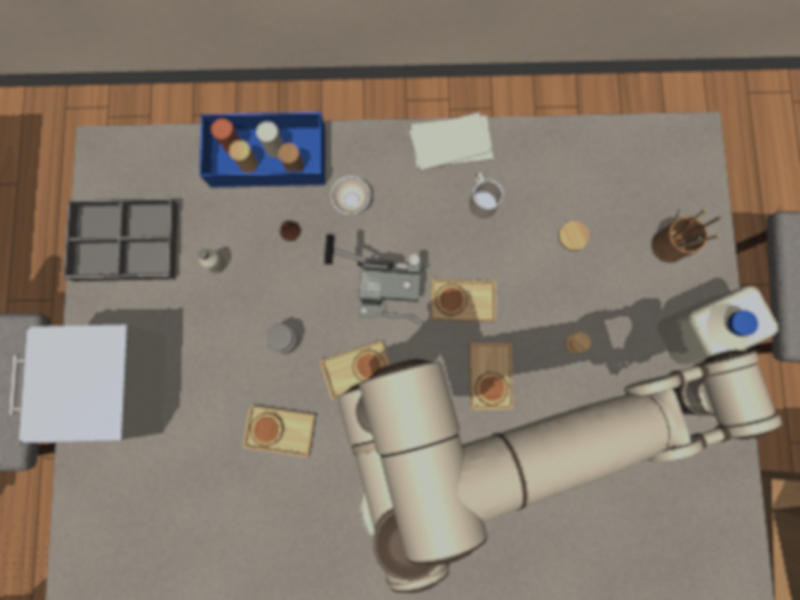

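View pics/scene0.png

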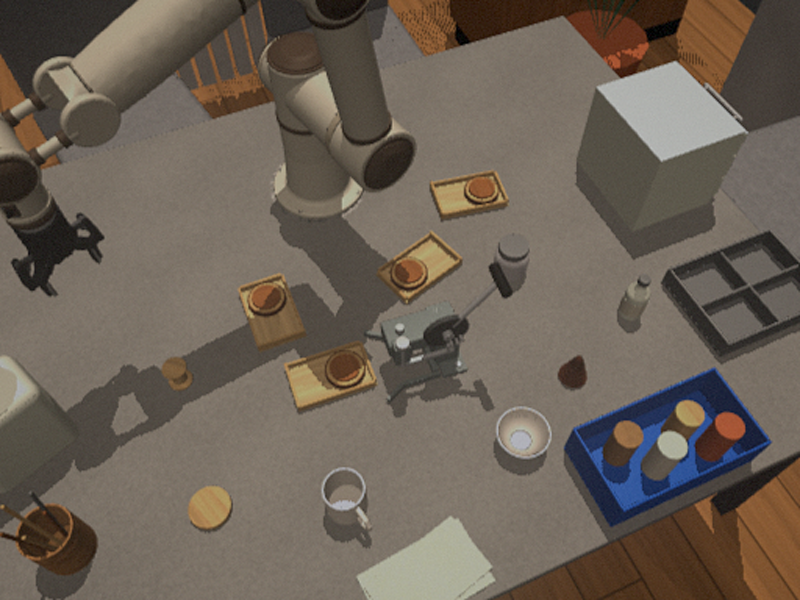

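The top view shows four trays. The farthest from the base is at (463,300), right of the press, with its disc end facing the mouth. The press is at (390,280), button cap (414,259), lever bar (330,249). In the scene view they sit at (330,375), (400,340) and (501,279). Next I take close crops.

```bash
cat > h.py <<'E'
import numpy as np,cv2
from scipy.spatial.transform import Rotation as R
def ray(c,u,v):
    w,x,y,z=c["orientation"]; r=R.from_quat([x,y,z,w])
    return np.array(c["origin"]),r.apply(np.linalg.inv(c["K"])@[u,v,1])
def plane(c,u,v,z):
    o,d=ray(c,u,v); return o+d*(z-o[2])/d[2]
def tri(c1,p1,c2,p2):
    a,d=ray(c1,*p1); b,e=ray(c2,*p2)
    t=np.linalg.lstsq(np.c_[d,-e],b-a,rcond=None)[0]
    P,Q=a+d*t[0],b+e*t[1]; return (P+Q)/2,np.linalg.norm(P-Q)
def proj(c,P):
    w,x,y,z=c["orientation"]; p=c["K"]@R.from_quat([x,y,z,w]).inv().apply(np.array(P)-c["origin"]); return p[:2]/p[2]
E
python3 - <<'E'
import numpy as np,cv2
t=np.load("top0.npz")["img"];s=np.load("scene0.npz")["img"]
# top crop cols 195-325 rows 140-215 ; scene crop cols 175-335 rows 155-275
a=cv2.resize(t[140:215,195:325],None,fx=6,fy=6,interpolation=cv2.INTER_CUBIC)
b=cv2.resize(s[160:265,178:338],None,fx=5,fy=5,interpolation=cv2.INTER_CUBIC)
cv2.imwrite("pics/tc.png",a[:,:,::-1]);cv2.imwrite("pics/sc.png",b[:,:,::-1])
E
```

```text
(no output)
```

View pics/tc.png

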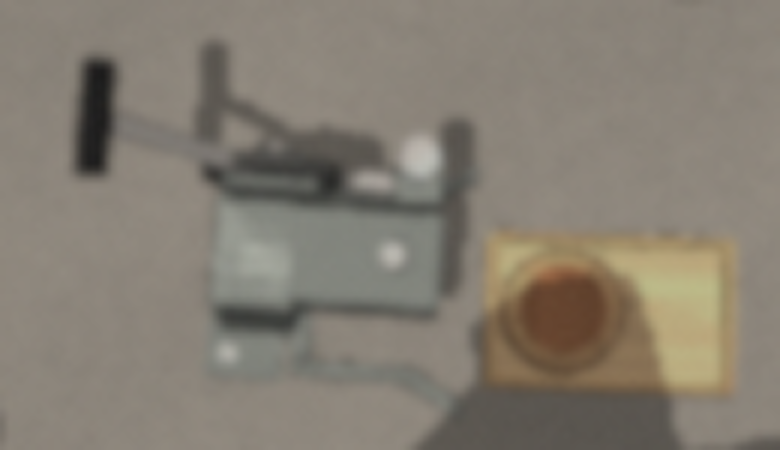

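View pics/sc.png

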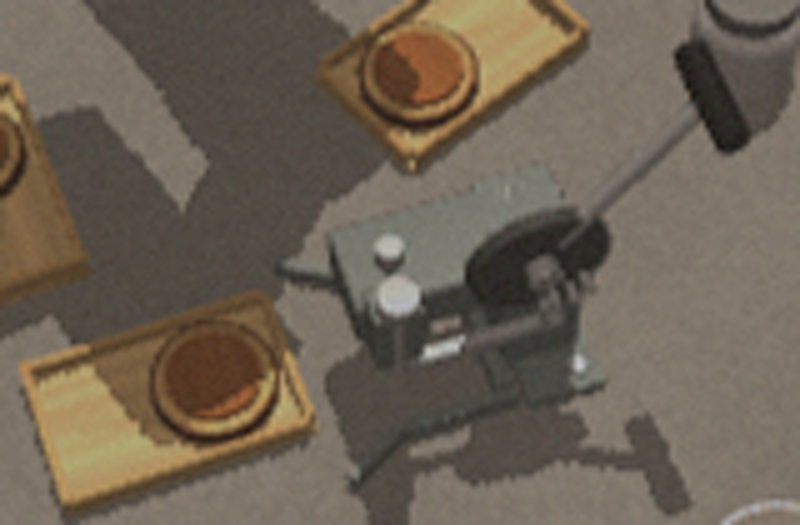

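The crops show the following. In the top crop: button (421,157), grip (96,117), disc (563,311), tray corners about (488,236), (736,240), (733,391), (488,387). In the scene crop: button (399,296), grip (713,96), disc (219,374).

Run:
```python
import numpy as np
from h import *
T=np.load("top0.npz");S=np.load("scene0.npz")
np.set_printoptions(precision=1,suppress=True)
tp=lambda u,v:(195+(u+.5)/6-.5,140+(v+.5)/6-.5)
sp=lambda u,v:(178+(u+.5)/5-.5,160+(v+.5)/5-.5)
B,e=tri(T,tp(421,157),S,sp(399,296));print("button",B,e)
G,e=tri(T,tp(96,117),S,sp(713,96));print("grip",G,e)
D,e=tri(T,tp(563,311),S,sp(219,374));print("disc",D,e)
# press yaw from button->grip: press (-12,-53)->(168,-42)
d=(G-B)[:2];yaw=np.arctan2(d[1],d[0])-np.arctan2(11,180);print("dist",np.hypot(*d),"yaw",np.degrees(yaw))
c,s=np.cos(yaw),np.sin(yaw);M=np.array([[c,-s],[s,c]])
print("foot from button",B[:2]-M@[-12,-53],"from grip",G[:2]-M@[168.2,-42])
for n,(u,v) in dict(h1=(213,196),h2=(443,210),h3=(438,311),h4=(213,303)).items():
    print(n,plane(T,*tp(u,v),115))
print("tray top cam z18");
for u,v in((488,236),(736,240),(733,391),(488,387)):print(plane(T,*tp(u,v),18))
print("tray scene cam z18/22")
for u,v,z in((22,368,22),(68,510,0),(315,418,18),(265,293,18)):print(plane(S,*sp(u,v),z))
```

```text
button [561.9 -28.5 169. ] 1.5930480009528083
grip [567.  151.2 262.6] 1.6676733578516914
disc [ 491.3 -120.    26.6] 4.561190150491801
dist 179.86253590353257 yaw 84.86660122893818
foot from button [510.1 -11.8] from grip [510.1 -12.5]
h1 [552.3  96.3 115. ]
h2 [540.6 -43.4 115. ]
h3 [478.5 -38.8 115. ]
h4 [486.3  97.  115. ]
tray top cam z18
[542.4 -76.   18. ]
[ 536.2 -236.8   18. ]
[ 437.7 -230.3   18. ]
[443.6 -73.1  18. ]
tray scene cam z18/22
[ 437.1 -226.2   22. ]
[ 527.5 -230.7    0. ]
[539.  -74.4  18. ]
[445.7 -69.8  18. ]
```

Add to h.py:
```python
def go(target,yaw):
    """print shift (mm, tool axes) and tool z turn (deg) to a down-pointing pose, tool x at yaw"""
    from plant import arm
    s=arm.get_state(); w,x,y,z=s["tcp_rot"]; r=R.from_quat([x,y,z,w])
    q=R.from_euler("z",yaw,degrees=True)*R.from_euler("x",180,degrees=True)
    print("t",s["time"],"pos",np.round(s["position"],1),"w",s["gripper_width"],"F",np.round(s["contact_force"],1))
    print("shift",np.round(r.inv().apply(np.array(target)-s["position"]),1),"turn",np.round((r.inv()*q).as_rotvec(degrees=True),1))
```

```text
(no output)
```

Emit:
{"api": "drive_tool", "payload": {"rows": [[[0.046, -0.0186, 0, 0, 0, -8.5, 0.41], [0.092, -0.037, 0, 0, 0, -17, 0.41], [0.138, -0.056, 0, 0, 0, -25.5, 0.41], [0.184, -0.0745, 0, 0, 0, -34, 0.41], [0.23, -0.093, 0, 0, 0, -42.5, 0.41]]]}}

```text
time: 0.6
position: [418.8, -330.5, 231.0]
tcp_rot: [-0.0, 0.825, 0.565, 0.0]
contact_force: [1.4, -0.7, 0.9]
gripper_width: 50.2
grip_force: 0.0
```

```bash
python3 -c "
from h import *
go([485,-260,100],87.5)"
```

```text
t 0.6 pos [ 418.8 -330.5  231. ] w 50.24615006620083 F [ 1.4 -0.7  0.9]
shift [ 89.6  36.3 131. ] turn [ -0.   -0.  -18.7]
```

Emit:
{"api": "drive_tool", "payload": {"rows": [[[0.03, 0.012, 0.01, 0, 0, -8, 0.41], [0.06, 0.024, 0.05, 0, 0, -15, 0.41], [0.09, 0.036, 0.09, 0, 0, -18.7, 0.41], [0.09, 0.036, 0.131, 0, 0, -18.7, 0.41], [0.09, 0.036, 0.131, 0, 0, -18.7, 0.41]]]}}

```text
time: 1.1
position: [480.6, -257.3, 93.5]
tcp_rot: [-0.007, 0.724, 0.69, -0.001]
contact_force: [-0.8, 1.6, -1.1]
gripper_width: 50.4
grip_force: 0.0
```

Run:
```python
from h import *
from plant import capture
go([485,-260,7],87.5)
a=[]
for n,sl in(("top",(slice(130,230),slice(195,355))),("scene",(slice(150,270),slice(150,310)))):
    c=capture(n); np.savez(n+"1.npz",**c)
    a.append(cv2.resize(c["img"][sl][:100],(800,500),interpolation=cv2.INTER_CUBIC)[:,:,::-1])
cv2.imwrite("pics/c1.png",cv2.resize(np.vstack(a),(480,600)))
```

```text
t 1.1 pos [ 480.6 -257.3   93.5] w 50.37778263433014 F [-0.8  1.6 -1.1]
shift [-3.3  5.5 86.5] turn [-0.6 -0.5 -0.2]
```

View pics/c1.png

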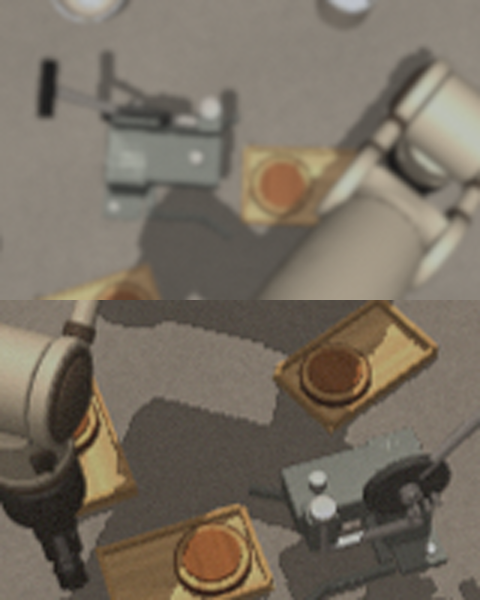

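The gripper hangs behind the tray's near board at about (65,560) in the lower half. The disc at (283,187) in the upper half is visible. Nothing is touched, so I go down.

Emit:
{"api": "drive_tool", "payload": {"rows": [[[-0.003, 0.0055, 0.03, -0.6, -0.5, -0.2, 0.41], [-0.003, 0.0055, 0.06, -0.6, -0.5, -0.2, 0.41], [-0.003, 0.0055, 0.085, -0.6, -0.5, -0.2, 0.41], [-0.003, 0.0055, 0.085, -0.6, -0.5, -0.2, 0.41], [-0.003, 0.0055, 0.085, -0.6, -0.5, -0.2, 0.41]]]}}

```text
time: 1.7
position: [491.0, -266.9, 17.9]
tcp_rot: [0.009, 0.723, 0.69, 0.001]
contact_force: [-0.0, -0.1, -0.2]
gripper_width: 50.5
grip_force: 0.0
```

```bash
python3 -c "
from h import *
go([485,-245,8],87.5)"
```

```text
t 1.7 pos [ 491.  -266.9   17.9] w 50.51540668846161 F [-0.  -0.1 -0.2]
shift [21.7 -7.2  9.6] turn [ 0.8  0.6 -0.2]
```

Emit:
{"api": "drive_tool", "payload": {"rows": [[[0.002, -0.0072, 0.0096, 0.8, 0.6, -0.2, 0.41], [0.004, -0.0072, 0.0096, 0.8, 0.6, -0.2, 0.41], [0.009, -0.0072, 0.0096, 0.8, 0.6, -0.2, 0.41], [0.014, -0.0072, 0.0096, 0.8, 0.6, -0.2, 0.41], [0.014, -0.0072, 0.0096, 0.8, 0.6, -0.2, 0.41]]]}}

```text
time: 2.2
position: [483.5, -250.0, 5.7]
tcp_rot: [-0.002, 0.721, 0.692, -0.001]
contact_force: [0.0, -0.2, -0.0]
gripper_width: 50.6
grip_force: 0.0
```

```bash
python3 -c "
from h import *
go([486,-235,8],87.5)"
```

```text
t 2.2 pos [ 483.5 -250.     5.7] w 50.55999020149112 F [ 0.  -0.2 -0. ]
shift [15.1  1.9 -2.3] turn [-0.2 -0.1  0.1]
```

Emit:
{"api": "drive_tool", "payload": {"rows": [[[0.01, 0.0018, -0.002, 0, 0, 0, 0.41], [0.02, 0.003, -0.002, 0, 0, 0.5, 0.41], [0.032, 0.0045, -0.002, 0, 0, 1.1, 0.41], [0.044, 0.0065, -0.002, 0, 0, 1.7, 0.41], [0.056, 0.0085, -0.002, 0, 0, 2.3, 0.41]]]}}

```text
time: 2.7
position: [494.7, -194.9, 8.1]
tcp_rot: [-0.001, 0.736, 0.677, -0.001]
contact_force: [0.0, -2.9, 1.2]
gripper_width: 50.1
grip_force: 1.3
```

Emit:
{"api": "drive_tool", "payload": {"rows": [[[0, 0, 0, 0, 0, 0, 0.41], [0, 0, 0, 0, 0, 0, 0.41]]]}}

```text
time: 2.9
position: [494.2, -194.7, 7.5]
tcp_rot: [-0.002, 0.735, 0.678, -0.001]
contact_force: [-0.3, 0.6, -0.3]
gripper_width: 50.5
grip_force: 0.0
```

Run:
```python
from h import *
from plant import capture
go([499.8,-132.5,8],85.2)
a=[]
for n,sl in(("top",(slice(130,230),slice(195,355))),("scene",(slice(180,280),slice(175,335)))):
    c=capture(n); np.savez(n+"2.npz",**c)
    a.append(cv2.resize(c["img"][sl],(480,300),interpolation=cv2.INTER_CUBIC)[:,:,::-1])
cv2.imwrite("pics/c2.png",np.vstack(a))
```

```text
t 2.9 pos [ 494.2 -194.7    7.5] w 50.465533140289295 F [-0.3  0.6 -0.3]
shift [62.4  0.5 -0.4] turn [-0.2 -0.1  0.2]
```

View pics/c2.png

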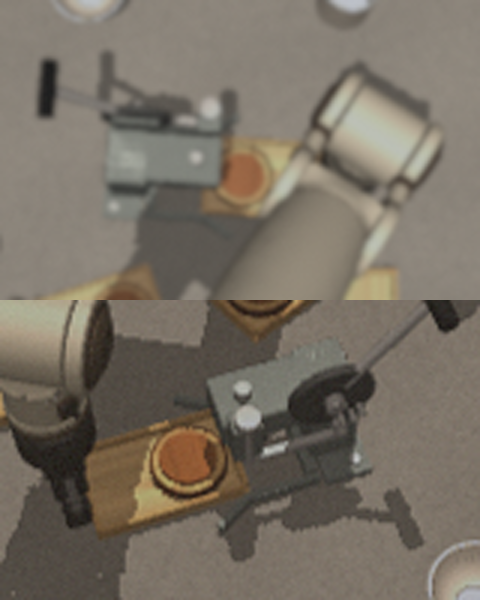

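The tray moved squarely into the flare: disc at (188,458) in the lower half, right rim between the guides. I keep pushing along the press axis.

Emit:
{"api": "drive_tool", "payload": {"rows": [[[0.01, 0, 0, 0, 0, 0, 0.41], [0.02, 0, 0, 0, 0, 0, 0.41], [0.03, 0, 0, 0, 0, 0, 0.41], [0.04, 0, 0, 0, 0, 0, 0.41], [0.05, 0, 0, 0, 0, 0, 0.41]]]}}

```text
time: 3.5
position: [498.5, -144.6, 7.8]
tcp_rot: [-0.002, 0.735, 0.678, -0.001]
contact_force: [-0.1, -2.2, 0.8]
gripper_width: 50.3
grip_force: 1.2
```

Emit:
{"api": "drive_tool", "payload": {"rows": [[[0.003, 0, 0, 0, 0, 0, 0.41], [0.006, 0, 0, 0, 0, 0, 0.41], [0.008, 0, 0, 0, 0, 0, 0.41], [0.01, 0, 0, 0, 0, 0, 0.41]]]}}

```text
time: 3.9
position: [499.1, -135.5, 7.7]
tcp_rot: [-0.002, 0.736, 0.677, -0.001]
contact_force: [-0.1, -2.6, -0.0]
gripper_width: 50.3
grip_force: 1.1
```

Emit:
{"api": "drive_tool", "payload": {"rows": [[[0.002, 0, 0, 0, 0, 0, 0.41], [0.004, 0, 0, 0, 0, 0, 0.41], [0.006, 0, 0, 0, 0, 0, 0.41]]]}}

```text
time: 4.2
position: [499.4, -132.7, 8.0]
tcp_rot: [0.0, 0.735, 0.678, -0.003]
contact_force: [-5.6, -19.7, 0.1]
gripper_width: 50.3
grip_force: 10.3
```

Force rose to 20 N exactly at the predicted home position. I back away and lift.

Emit:
{"api": "drive_tool", "payload": {"rows": [[[-0.01, 0, 0, 0, 0, 0, 0.41], [-0.03, 0, 0, 0, 0, 0, 0.41], [-0.05, 0, -0.03, 0, 0, 0, 0.41], [-0.06, 0, -0.08, 0, 0, 0, 0.7], [-0.06, 0, -0.13, 0, 0, 0, 1]]]}}

```text
time: 4.7
position: [494.0, -189.8, 137.0]
tcp_rot: [-0.004, 0.736, 0.677, -0.001]
contact_force: [1.3, -0.7, -0.2]
gripper_width: 22.5
grip_force: 0.0
```

Emit:
{"api": "drive_tool", "payload": {"rows": [[[0, 0, -0.05, 0, 0, 0, 1], [0, 0, -0.1, 0, 0, 0, 1], [0, 0, -0.15, 0, 0, 0, 1], [0, 0, -0.19, 0, 0, 0, 1], [0, 0, -0.19, 0, 0, 0, 1]]]}}

```text
time: 5.2
position: [498.1, -190.9, 333.8]
tcp_rot: [0.004, 0.735, 0.678, 0.001]
contact_force: [-0.3, -0.6, 0.5]
gripper_width: 0.1
grip_force: 0.0
```

Run:
```python
from h import *
from plant import capture
np.set_printoptions(precision=1,suppress=True)
f=np.array([510.1,-12,0]);M=R.from_euler("z",85.2,degrees=True)
print("over grip"); go(f+M.apply([170,-42,290]),85.2)
a=[]
for n,sl in(("top",(slice(130,230),slice(195,355))),("scene",(slice(160,260),slice(195,355)))):
    c=capture(n); np.savez(n+"3.npz",**c)
    a.append(cv2.resize(c["img"][sl],(480,300),interpolation=cv2.INTER_CUBIC)[:,:,::-1])
    for P in([-110,50,22],[-110,-50,22],[-12,-53,165],[168,-42,257.5]):print(n,(proj(c,f+M.apply(P))-[sl[1].start,sl[0].start])*3)
cv2.imwrite("pics/c3.png",np.vstack(a))
```

```text
over grip
t 5.2 pos [ 498.1 -190.9  333.8] w 0.13975578168196282 F [-0.3 -0.6  0.5]
shift [349.4  39.4  42.9] turn [0.4 0.2 0.1]
top [277.3 215.4]
top [281.1 139. ]
top [208.4 107.8]
top [46. 89.]
scene [ 65.6 193. ]
scene [ 93.3 276.1]
scene [186.5 178.7]
scene [374.2  58.8]
```

View pics/c3.png

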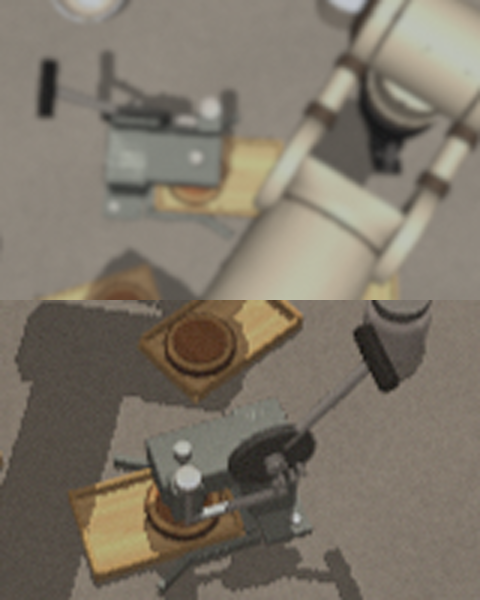

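The tray's near corners, (70,490) and (97,577), match the predicted home corners. The button (187,477) and grip (377,356) also match. Next I go over the lever grip.

Emit:
{"api": "drive_tool", "payload": {"rows": [[[0.045, 0.005, 0, 0, 0, 0, 1], [0.09, 0.011, 0, 0, 0, 0, 1], [0.135, 0.017, 0, 0, 0, 0, 1], [0.18, 0.023, 0, 0, 0, 0, 1], [0.225, 0.029, 0, 0, 0, 0, 1]]]}}

```text
time: 5.8
position: [542.1, 34.1, 324.0]
tcp_rot: [-0.004, 0.736, 0.677, -0.002]
contact_force: [0.7, -1.3, 0.4]
gripper_width: -0.4
grip_force: 0.0
```

Emit:
{"api": "drive_tool", "payload": {"rows": [[[0.045, 0.005, 0, 0, 0, 0, 1], [0.09, 0.009, 0, 0, 0, 0, 1], [0.122, 0.011, 0, 0, 0, 0, 1], [0.122, 0.011, 0, 0, 0, 0, 1], [0.122, 0.011, 0, 0, 0, 0, 1]]]}}

```text
time: 6.3
position: [563.1, 153.1, 324.5]
tcp_rot: [-0.003, 0.735, 0.678, -0.002]
contact_force: [0.3, 0.1, -0.1]
gripper_width: -0.0
grip_force: 0.0
```

Run:
```python
from h import *
f=np.array([510.1,-12,0]);M=R.from_euler("z",85.2,degrees=True)
go(f+M.apply([170,-42,272]),85.2)
```

```text
t 6.3 pos [563.1 153.1 324.5] w -0.04712215079182982 F [ 0.3  0.1 -0.1]
shift [ 1.   3.5 52.4] turn [-0.5 -0.   0.2]
```

Emit:
{"api": "drive_tool", "payload": {"rows": [[[0.001, 0.0035, 0.02, 0, 0, 0, 1], [0.001, 0.0035, 0.04, 0, 0, 0, 1], [0.001, 0.0035, 0.048, 0, 0, 0, 1], [0.001, 0.0035, 0.048, 0, 0, 0, 1]]]}}

```text
time: 6.7
position: [566.4, 152.3, 276.8]
tcp_rot: [-0.003, 0.736, 0.677, -0.002]
contact_force: [-0.0, 0.3, 0.1]
gripper_width: 0.2
grip_force: 0.0
```

Emit:
{"api": "drive_tool", "payload": {"rows": [[[0.002, 0, 0.009, 0, 0, 0, 1], [0.01, 0, 0.02, 0, 0, 0, 1], [0.021, 0, 0.03, 0, 0, 0, 1], [0.03, 0, 0.042, 0, 0, 0, 1], [0.038, 0, 0.055, 0, 0, 0, 1]]]}}

```text
time: 7.2
position: [572.6, 195.1, 227.8]
tcp_rot: [-0.002, 0.735, 0.678, 0.005]
contact_force: [-0.4, 9.3, 13.9]
gripper_width: 0.3
grip_force: 7.5
```

Emit:
{"api": "drive_tool", "payload": {"rows": [[[0.005, 0, 0.01, 0, 0, 0, 1], [0.0085, 0, 0.019, 0, 0, 0, 1], [0.0115, 0, 0.028, 0, 0, 0, 1], [0.0135, 0, 0.036, 0, 0, 0, 1], [0.0135, 0, 0.036, 0, 0, 0, 1]]]}}

```text
time: 7.7
position: [573.2, 209.4, 191.0]
tcp_rot: [-0.002, 0.735, 0.678, 0.004]
contact_force: [0.7, 6.0, 8.5]
gripper_width: -0.1
grip_force: 4.5
```

Emit:
{"api": "drive_tool", "payload": {"rows": [[[0.002, 0, 0.007, 0, 0, 0, 1], [0.003, 0, 0.014, 0, 0, 0, 1], [0.003, 0, 0.016, 0, 0, 0, 1], [0.003, 0, 0.016, 0, 0, 0, 1]]]}}

```text
time: 8.1
position: [573.6, 210.6, 175.0]
tcp_rot: [-0.001, 0.735, 0.678, 0.003]
contact_force: [0.9, 5.8, 8.2]
gripper_width: -0.1
grip_force: 4.0
```

θ ≈ 0.73, past the second notch. I take the hand off straight up.

Emit:
{"api": "drive_tool", "payload": {"rows": [[[-0.001, 0, -0.012, 0, 0, 0, 1], [-0.003, 0, -0.025, 0, 0, 0, 1], [-0.003, 0, -0.05, 0, 0, 0, 1], [-0.003, 0, -0.09, 0, 0, 0, 1], [-0.003, 0, -0.11, 0, 0, 0, 1]]]}}

```text
time: 8.6
position: [572.4, 204.7, 286.1]
tcp_rot: [-0.001, 0.736, 0.677, 0.001]
contact_force: [-0.5, -0.1, 0.1]
gripper_width: 0.0
grip_force: 0.0
```

Run:
```python
from h import *
from plant import capture
np.set_printoptions(precision=1,suppress=True)
f=np.array([510.1,-12,0]);M=R.from_euler("z",85.2,degrees=True)
go(f+M.apply([-12,-53,260]),85.2)
a=[]
for n,sl in(("top",(slice(130,230),slice(195,355))),("scene",(slice(140,240),slice(195,355)))):
    c=capture(n); np.savez(n+"4.npz",**c)
    a.append(cv2.resize(c["img"][sl],(480,300),interpolation=cv2.INTER_CUBIC)[:,:,::-1])
    for th in(.3,.6,.9):
        P=[75+150*np.cos(.9-th),-42,140+150*np.sin(.9-th)];print(n,th,(proj(c,f+M.apply(P))-[sl[1].start,sl[0].start])*3)
cv2.imwrite("pics/c4.png",np.vstack(a))
```

```text
t 8.6 pos [572.4 204.7 286.1] w 0.03057375483294793 F [-0.5 -0.1  0.1]
shift [-233.3    8.7   25.5] turn [-0.  -0.1  0.1]
top 0.3 [22.1 94.3]
top 0.6 [ 10.1 101.3]
top 0.9 [ 10.  109.4]
scene 0.3 [401.7 130.4]
scene 0.6 [415.6 149.2]
scene 0.9 [416.  172.8]
```

View pics/c4.png

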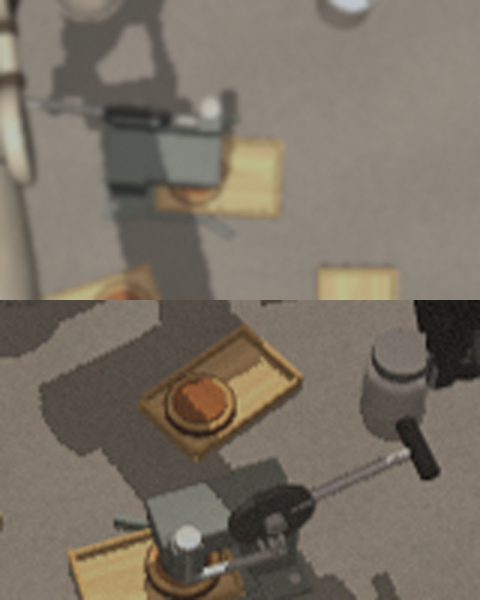

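The lever bar sits at (418,448), which is row 148 of the lower half and matches the second notch (149), so it is held there. The tray is still home. Next is the button.

Emit:
{"api": "drive_tool", "payload": {"rows": [[[-0.046, 0.002, 0, 0, 0, 0, 1], [-0.092, 0.004, 0, 0, 0, 0, 1], [-0.138, 0.006, 0, 0, 0, 0, 1], [-0.184, 0.008, 0, 0, 0, 0, 1], [-0.233, 0.0087, 0, 0, 0, 0, 1]]]}}

```text
time: 9.2
position: [560.0, -29.5, 280.0]
tcp_rot: [-0.003, 0.735, 0.678, -0.001]
contact_force: [2.3, -0.3, -1.0]
gripper_width: -0.3
grip_force: 0.0
```

Emit:
{"api": "drive_tool", "payload": {"rows": [[[0, 0, 0.03, 0, 0, 0, 1], [0, 0, 0.06, 0, 0, 0, 1], [0, 0, 0.085, 0, 0, 0, 1], [0, 0, 0.085, 0, 0, 0, 1], [0, 0, 0.085, 0, 0, 0, 1]]]}}

```text
time: 9.7
position: [560.3, -27.8, 196.1]
tcp_rot: [-0.003, 0.736, 0.677, -0.001]
contact_force: [0.1, 0.0, -0.5]
gripper_width: -0.1
grip_force: 0.0
```

Run:
```python
from h import *
f=np.array([510.1,-12,0]);M=R.from_euler("z",85.2,degrees=True)
go(f+M.apply([-12,-53,165]),85.2)
```

```text
t 9.7 pos [560.3 -27.8 196.1] w -0.10171337639690478 F [ 0.1  0.  -0.5]
shift [-0.5  1.8 31.1] turn [-0.3 -0.1  0.1]
```

Emit:
{"api": "drive_tool", "payload": {"rows": [[[0, 0.0015, 0.015, 0, 0, 0, 1], [0, 0.0015, 0.025, 0, 0, 0, 1], [0, 0.0015, 0.038, 0, 0, 0, 1], [0, 0.0015, 0.039, 0, 0, 0, 1], [0, 0.0015, 0.039, 0, 0, 0, 1]]]}}

```text
time: 10.2
position: [562.8, -28.2, 157.8]
tcp_rot: [-0.001, 0.735, 0.678, -0.0]
contact_force: [0.1, -0.7, 4.0]
gripper_width: 0.0
grip_force: 1.8
```

Emit:
{"api": "drive_tool", "payload": {"rows": [[[0, 0, 0, 0, 0, 0, 1], [0, 0, 0, 0, 0, 0, 1], [0, 0, 0, 0, 0, 0, 1]]]}}

```text
time: 10.5
position: [562.8, -28.1, 158.0]
tcp_rot: [-0.001, 0.736, 0.677, -0.0]
contact_force: [2.0, -1.4, 3.6]
gripper_width: 0.0
grip_force: 1.8
```

Run:
```python
from h import *
from plant import capture
f=np.array([510.1,-12,0]);M=R.from_euler("z",85.2,degrees=True)
go(f+M.apply([-12,-53,165]),85.2)
c=capture("scene"); np.savez("scene5.npz",**c); k=c["img"].astype(int).sum(2)
for th in(0,.3,.6,.9):
    u,v=np.round(proj(c,f+M.apply([75+150*np.cos(.9-th),-42,140+150*np.sin(.9-th)]))).astype(int); print(th,k[v-2:v+3,u-2:u+3].mean())
```

```text
t 10.5 pos [562.8 -28.1 158. ] w 0.016454402197342052 F [ 2.  -1.4  3.6]
shift [-0.3 -0.9 -7. ] turn [-0.1 -0.1  0.1]
0 114.88
0.3 222.92
0.6 348.72
0.9 354.96
```

The dark bar now sits at the θ=0 spot. The force is only about 4 N, so I press a little deeper for a full release, then leave.

Emit:
{"api": "drive_tool", "payload": {"rows": [[[0, 0, 0.003, 0, 0, 0, 1], [0, 0, 0.005, 0, 0, 0, 1], [0, 0, 0.005, 0, 0, 0, 1], [0, 0, 0.005, 0, 0, 0, 1], [0, 0, 0.005, 0, 0, 0, 1]]]}}

```text
time: 11.05
position: [563.3, -28.3, 156.7]
tcp_rot: [-0.001, 0.735, 0.678, -0.0]
contact_force: [-8.0, 1.9, 23.7]
gripper_width: -0.2
grip_force: 11.9
```

Emit:
{"api": "drive_tool", "payload": {"rows": [[[0, 0, -0.02, 0, 0, 0, 1], [0, 0, -0.06, 0, 0, 0, 1], [0, 0, -0.1, 0, 0, 0, 1], [-0.04, 0, -0.14, 0, 0, 0, 1], [-0.08, 0, -0.17, 0, 0, 0, 1]]]}}

```text
time: 11.55
position: [556.4, -102.6, 319.6]
tcp_rot: [-0.002, 0.735, 0.679, -0.001]
contact_force: [1.0, 0.2, -0.6]
gripper_width: 0.1
grip_force: 0.0
```

Emit:
{"api": "drive_tool", "payload": {"rows": [[[-0.04, 0, 0, 0, 0, 0, 1], [-0.08, 0, 0, 0, 0, 0, 1], [-0.12, 0, 0, 0, 0, 0, 1], [-0.12, 0, 0, 0, 0, 0, 1], [-0.12, 0, 0, 0, 0, 0, 1]]]}}

```text
time: 12.05
position: [546.3, -222.7, 316.9]
tcp_rot: [-0.003, 0.736, 0.677, -0.001]
contact_force: [0.2, 0.7, -0.3]
gripper_width: 0.2
grip_force: 0.0
```

Run:
```python
from h import *
from plant import capture
c=capture("scene");t=capture("top")
a=[cv2.resize(x["img"][r:r+150,q:q+256],(512,300),interpolation=cv2.INTER_CUBIC)[:,:,::-1] for x,r,q in((t,80,150),(c,140,150))]
cv2.imwrite("pics/c6.png",np.vstack(a))
```

```text
(no output)
```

View pics/c6.png

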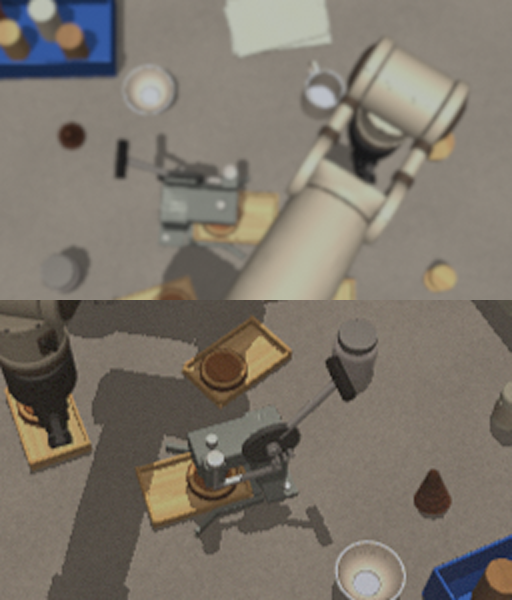

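The lever is fully up (bar at (341,378)), the tray is home under the press, the other things are undisturbed and the hand is clear.

```bash
python3 -c "
from plant import finish_job
print(finish_job())"
```

```text
the job is handed in; nothing more can be done
None
```

The job is handed in: the tray slid home against the back stop, the lever was held at the second notch for over a second, the button sent it fully back up, and the tray stayed under the press with nothing else in view disturbed.

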